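Stow the kit tray in its bay for the drive

TASK

Get the bamboo kit tray ready for the drive: hook a fingertip behind its far rim and drag it along the counter towards you into its railed bay, without forcing it between the side rails, until you feel its rubber buffers bear firmly on the front rail (4 N or more, but never over 12 N, for the rail is only glued). Then let go and swing the wooden turn-button shut across behind the rim, as far as it goes, so that the tray is locked in. Do not lift the tray, keep the ball and the roller in it, and leave the bottle, the latch box and the mouthguard case alone.

Things in the scene. Friction and masses are not known exactly. Their poses are not given: they have to be found in the camera images.
- bay: Fixed U of bare plywood rails (16 mm thick, 22 mm high), open away from the robot. Origin on the counter in its middle, where the home tray's middle stands (0 to 7 mm less by buffer setting); x points out of the mouth, y left along the front rail, z up. Side rails' inner faces at y = +114 and -114 mm, running to x = 58 mm; from there the mouth splays outward 30 degrees for 50 mm.
- front_rail: Front rail that closes the U on the robot's side, 260 mm long, 16 mm thick, 22 mm high. Origin on the counter at the middle of its inner face, at x = -52 mm in the bay; axes as the bay's; the tray's buffers come to bear on this face.
- pivot (a point): Pivot screw of the turn-button on top of the left side rail (y = +122, x = +50 mm in the bay), half-way up the button, 30 mm over the counter.
- button (a joint): Turn-button angle about its upright pivot, clockwise from above. 0: open, pointing from the pivot 60 degrees left of the bay's x axis. 2.618 rad (150 degrees, its stop): shut, pointing along minus y of the bay, across behind the rim of a home tray (2 to 9 mm from it). Turns stiffly (0.05 N m), stays where left; starts at 0 to 0.45.
- button_knob (a point): Middle of the round knob (14 mm across, 14 mm high, top 50 mm over the counter) on the free end of the turn-button, 44 mm from the pivot. The button is a wooden bar 12 mm wide with round ends, 56 mm from pivot to tip, underside 24 mm, top 36 mm over the counter; a fingertip can push it round by its flank or knob.
- tray: Open bamboo tray beyond the bay, 84 mm deep (x), 222 wide (y), 45 high, loose; loaded 0.55 to 0.75 kg, takes 2 to 6 N to drag. Origin mid-underside; x points from the robot to the far rim, y left, z up. Two rubber buffers (14 mm across, at y = +75 and -75 mm, 14 mm up) stick out of its near wall by 3 to 10 mm; they screw in and out, this is not measured, so home must be felt.
- rim: Far wall of the tray, the rim to hook: 8 mm thick, 222 mm long, 45 mm high; origin at the middle of its underside. Its outer face lies 4 mm farther along x, 42 mm from the tray's middle. Axes as the tray's. The counter behind it is free.
- ball_center (a point): Centre of the black rubber lacrosse ball, 63 mm across, in the tray's left compartment (its top is 69 mm over the counter).
- roller_mid (a point): Middle of the wooden peanut-shaped massage roller, two lobes 58 mm across, 124 mm long, lying across the tray's right compartment (its top is 64 mm over the counter). It rolls a little.
- bottle_mid (a point): Middle of the stainless steel shaker bottle with black press-button lid, 81 mm across, 198 mm tall, standing to the left. Leave alone.
- latch_box_mid (a point): Middle of the small bamboo box with magnetic latch, 85 x 125 x 60 mm, to the right. Leave alone.
- case_mid (a point): Middle of the blue plastic mouthguard case, 66 x 78 x 26 mm, to the left. Leave alone.

How it is judged:
By the outcome, as a careful person would: the job done as asked, in the order asked, and still so for the second after the job is handed in, with the robot touching nothing.
It also fails if it takes over 70 s, if anything falls off the work surface, if the arm or the gripper's body presses on something with over 40 N, if the wrist force passes 120 N, or if a joint passes its speed limit or range.

ROBOT

A 6-joint arm with a two-finger parallel gripper is mounted at the origin on the work surface. World frame = base frame: x ahead of the robot, y to its left, z up, the work surface at z = 0. Lengths are in mm, angles in rad, forces in N, time in s.
With the tool pointing down it reaches from about 300 to 775 mm from the base axis. Payload 14.6 kg.
Tool frame: the origin (TCP) lies at the very end of the fingers, on their centre line; the grasp point (between the pads) lies 19 mm behind it; z points along the fingers, y is the line along which they close (so a half turn about z gives the same grasp; the last joint's range is limited). The gripper opens to 94 mm and grips with 3 to 60 N. Pads are 16 mm wide; open, the fingers measure 119 mm over their backs; the gripper's body (75 mm by 177 mm) begins 78 mm behind the grasp point.
Start: joints at [-1.352, 0.3, 1.521, -0, 1.321, -0.067], TCP at [155.052, -527.682, 205.446] pointing down, gripper open.
Joint ranges: [-3.03, 3.03], [-0.79, 2.21], [0.23, 2.52], [-1.04, 4.18], [0, 3.07], [-2.55, 2.55]. Speed limits (rad/s): [2.22, 2.22, 2.57, 3.14, 3.14, 3.14].

INTERFACE

Orientations are given as [roll, pitch, yaw] about the fixed x, y, z axes, in that order (R = Rz(yaw) Ry(pitch) Rx(roll)).
In Python, from cell import manip gives the robot as it stands.
- The arm moves only by the tool servo_tool, never from a script. Its argument "motion" is a list that holds one entry, the list of rows, each a list of 7 numbers: the shift along the world's x, y, z as a fraction of full scale, then the turn, a rotation vector about the world's x, y, z as a fraction of full scale, then the closure, from 0 (fully open) to 1 (shut). In form: [[[x, y, z, rx, ry, rz, gripper], ...]]. A call has 1 to 10 rows; each row is the pose to reach, as a shift and turn from the pose commanded when the call began, turning the shorter way round; what a row does not reach only later rows make up. Full scale, the value 1, is 0.5 m for a shift and pi rad for a turn. A row lasts 1/10 s, in which the tool goes at most 50 mm and 8.59 degrees, less where a joint would pass 70% of its speed; a pose out of reach is approached as far as the arm can. A call with a number of a shift or a turn outside -1 to 1 is refused whole. A call with a gripper value outside its range is refused whole. The fingers move at their own pace and stop on an object; "newtons" is the grip in N (left out, the last holds). Time passes only in rows, so rows that repeat a pose let the fingers close. It gives the time, the measured TCP pose, the force, the opening and the grip force at its end, in the units of the state.
- manip.read_state(): the state, without advancing time (a new reading comes with each control period).
- manip.camera(name): name is "side" or "top" or "wrist"; returns a dict with "frame" (480x640x3 uint8, red, green, blue), "range_z" (480x640 float32, mm along the optical axis (not along the pixel's ray), 0 where there is no reading), "vfov" (degrees; the focal length in pixels is half the picture's height over the tangent of half this angle, whatever the lens; pixels are square), "cx", "cy" (the principal point, pixels), "cam_to_world" (4x4, takes a point from camera to world coordinates). Camera axes: x right, y down, z forward; pixel columns grow to the right and rows downward; lengths in mm; the calibration is good to about 2 mm. The wrist camera is an equidistant fisheye: a pixel r from the principal point sees the ray r / f radians off the axis. A picture is of the moment at which its call begins.
- manip.sign_off(): hands the job in; it is judged then, once.
The state is a dict: "clock": time; "joints": joint angles; "qd": joint speeds; "effort": joint torques, N m; "eef_pos": TCP position; "eef_rot": TCP orientation; "wrist_force": force on the tool from outside, world axes, zero at the start; "moment": the same for the moment, N m; "finger_gap": finger opening in mm; "finger_force": force on a finger pad.
Only numpy, scipy, OpenCV 4.12 (cv2) and the standard library are available. Lean on these libraries where they do the work, as an engineer would, in place of code of your own. Each camera call takes 0.05 s, during which the arm holds its last target. There are 200 camera calls.

## Working session

There is one attempt and no reset: what is moved stays moved. The work goes in short steps, Python scripts to look and compute and a tool call to move; the robot and the scene stay as the last step left them, time stands still between calls to the robot, and variables do not carry over. Pictures are saved under pics/ and viewed, at most 10 in all, crops included, and the job is handed in when it is done.

Besides the shell and the picture viewer there is one more tool, called after ">>>" as name(argument=value, ...), one argument or row to a line, values as JSON. servo_tool: Moves the arm, as the interface text tells. Its arguments: {"type":"object","properties":{"motion":{"type":"array"},"newtons":{"type":"number"}},"required":["motion"]}

```bash
mkdir -p pics; cat > h.py <<'E'
import numpy as np, cv2
from cell import manip
def pts(c):
    f=240/np.tan(np.radians(c["vfov"])/2); z=c["range_z"].astype(float)
    v,u=np.mgrid[:480,:640]
    P=np.stack([(u-c["cx"])/f*z,(v-c["cy"])/f*z,z,np.ones_like(z)],-1)@np.array(c["cam_to_world"]).T
    P[z==0]=np.nan
    return P[...,:3]
E
python3 - <<'E'
from h import *
import pickle
s=manip.read_state(); print(s)
for n in("top","side"):
    c=manip.camera(n); cv2.imwrite(f"pics/{n}0.png",c["frame"][...,::-1]); pickle.dump(c,open(n+"0.pkl","wb"))
    print(n,c["vfov"],c["cx"],c["cy"],np.round(c["cam_to_world"],3).tolist(), (c["range_z"]>0).mean())
E
```

```text
{'clock': 0.0, 'joints': array([-1.35161221e+00,  3.00469286e-01,  1.52164384e+00, -2.05280072e-06,
        1.32068882e+00, -6.66135426e-02]), 'qd': array([-0.00035996,  0.00081109,  0.00056223,  0.00020379,  0.00121586,
        0.0005602 ]), 'effort': array([-2.75664141e-03, -5.31807876e+01, -3.52732587e+01,  7.06564612e-02,
        2.43387348e-02, -8.21946969e-05]), 'eef_pos': array([ 154.98464382, -527.41315212,  204.8607808 ]), 'eef_rot': array([-3.14038591e+00, -7.85115427e-05,  2.85798126e-01]), 'wrist_force': array([ 0.23079311, -0.60347387, -0.59047657]), 'moment': array([-0.02225915,  0.02887608, -0.03935661]), 'finger_force': 0.0, 'finger_gap': 93.83895755414945}
top 44.17065112098876 313.36977505760973 239.49322296032025 [[0.022, -0.994, 0.111, 413.327], [-1.0, -0.023, -0.008, 5.821], [0.011, -0.111, -0.994, 1192.124], [0.0, 0.0, 0.0, 1.0]] 0.9958756510416666
side 45.763129452779566 323.7246439933206 231.4249395457539 [[0.96, -0.189, 0.205, 331.69], [-0.278, -0.691, 0.667, -704.554], [0.015, -0.698, -0.716, 816.084], [0.0, 0.0, 0.0, 1.0]] 0.9960514322916667
```

View pics/top0.png

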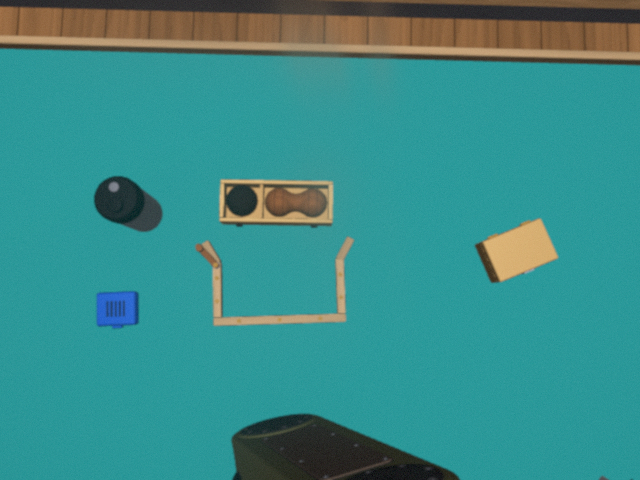

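The top view shows the tray at about (276,202), its far rim at row 181, and the bay with its front rail at row 320 and corners at (215,322) and (345,318). The button is open, pivot at about (216,264) and knob at about (200,247). Next I'll measure these.

```bash
cat >> h.py <<'E'
def plane(c,px,h):
    f=240/np.tan(np.radians(c["vfov"])/2); T=np.array(c["cam_to_world"]); px=np.atleast_2d(np.array(px,float))
    d=np.c_[(px[:,0]-c["cx"])/f,(px[:,1]-c["cy"])/f,np.ones(len(px))]@T[:3,:3].T
    return (T[:3,3]+d*((h-T[2,3])/d[:,2])[:,None])[:,:2]
def objmask(c):
    hsv=cv2.cvtColor(c["frame"],cv2.COLOR_RGB2HSV)
    return (~((hsv[...,0]>78)&(hsv[...,0]<100)&(hsv[...,1]>90))).astype(np.uint8)
E
cat > m.py <<'E'
from h import *
def bamboo(c): # wood colours
    hsv=cv2.cvtColor(c["frame"],cv2.COLOR_RGB2HSV)
    return ((hsv[...,0]<30)&(hsv[...,1]>40)&(hsv[...,2]>90)).astype(np.uint8)
def measure(c,pre=True):
    m=bamboo(c); m[:120]=0; m[390:]=0; m[:,:185]=0; m[:,400:]=0
    n,l,st,ce=cv2.connectedComponentsWithStats(m)
    for i in range(1,n):
        if st[i,4]<40: continue
        v,u=np.where(l==i); print(st[i],np.median(c["range_z"][l==i]))
        for h in (22,36,45):
            r=cv2.minAreaRect(plane(c,np.c_[u,v],h).astype(np.float32)); print(h,np.round(r[0],1),np.round(r[1],1),round(r[2],2))
    return l,st
if __name__=="__main__":
    import pickle
    for n in("top",):
        c=pickle.load(open(n+"0.pkl","rb")); l,st=measure(c)
    P=pts(c)
    # rail top edges: columns/rows
    m=bamboo(c)
    for u in range(225,345,20):
        v=np.where(m[300:335,u])[0]+300
        if len(v): print("front",u,v.min(),v.max(),plane(c,[[u,v.min()-.5],[u,v.max()+.5]],22).round(1).tolist())
    for v in range(268,312,8):
        for a,b in((205,235),(325,360)):
            u=np.where(m[v,a:b])[0]+a
            if len(u): print("side",v,plane(c,[[u.min()-.5,v],[u.max()+.5,v]],22).round(1).tolist())
    im=cv2.resize(c["frame"][165:335,180:370],None,fx=4,fy=3.5,interpolation=cv2.INTER_CUBIC)
    im=cv2.resize(c["frame"][165:335,180:370],None,fx=3.5,fy=3.5,interpolation=cv2.INTER_CUBIC)
    cv2.imwrite("pics/crop0.png",im[...,::-1])
E
python3 m.py
```

```text
[ 220  180  113   44 3574] 1162.3875
22 [619.7  73.1] [ 86.4 225.2] 0.44
36 [617.2  72.3] [ 85.3 222.5] 0.44
45 [615.6  71.8] [ 84.7 220.7] 0.44
[226 186   7   9  42] 1200.6863
22 [640.6 167.7] [16.3 12. ] 2.13
36 [637.9 165.8] [16.1 11.9] 2.13
45 [636.2 164.5] [16.  11.8] 2.13
[ 196  238  157   87 2255] 1161.8724
22 [460.2  70.7] [165.1 310. ] 2.55
36 [459.6  69.9] [163.1 306.3] 2.55
45 [459.3  69.4] [161.8 303.9] 2.55
front 225 318 324 [[386.9, 165.9], [373.3, 165.4]]
front 245 317 324 [[389.7, 126.9], [374.1, 126.3]]
front 265 316 323 [[392.5, 87.8], [376.9, 87.3]]
front 285 316 322 [[393.3, 48.6], [379.7, 48.2]]
front 305 315 322 [[396.1, 9.4], [380.6, 9.1]]
front 325 315 321 [[397.0, -29.8], [383.3, -30.1]]
side 268 [[483.3, 194.3], [483.7, 178.6]]
side 268 [[488.8, -48.8], [489.1, -64.7]]
side 276 [[467.5, 193.7], [467.9, 177.9]]
side 276 [[473.0, -51.1], [473.3, -64.9]]
side 284 [[451.8, 193.0], [452.1, 177.3]]
side 284 [[457.2, -51.4], [457.5, -65.2]]
side 292 [[436.1, 190.4], [436.4, 176.7]]
side 292 [[441.5, -51.6], [441.8, -67.4]]
side 300 [[420.5, 189.8], [420.8, 174.1]]
side 300 [[425.8, -51.9], [426.1, -67.7]]
side 308 [[404.9, 189.2], [405.2, 173.5]]
side 308 [[410.2, -54.2], [410.5, -67.9]]
```

```bash
sleep 0
```

```text
(no output)
```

View pics/crop0.png

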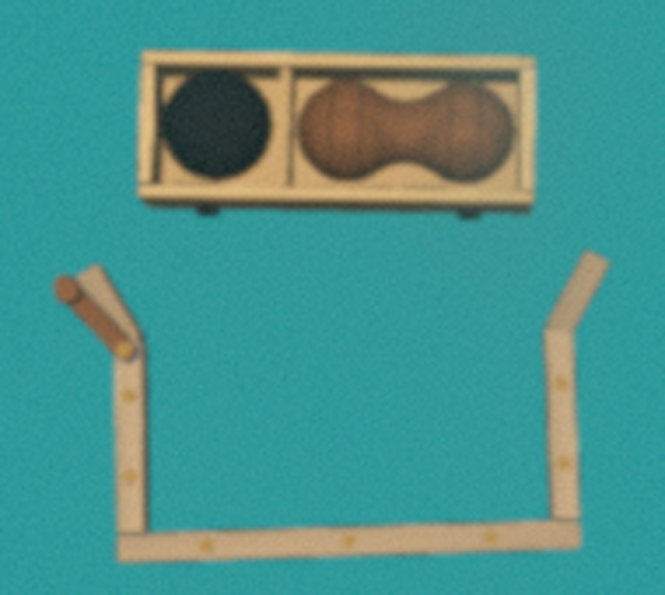

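The crop shows the tray aligned with the bay sideways, but the bay is turned about 3° counter-clockwise. The bay origin is about (445, 63) with yaw 0.055, and the tray is at about (615.6, 71.8) with yaw 0.006. I'll use both open fingertips behind the rim so I can control the tray's yaw, starting by moving the arm above that spot.

>>> servo_tool(
  motion=[
    [[0.2,0.22,0,0,0,0,0],[0.4,0.42,0,0,0,-0.03,0],[0.6,0.62,0,0,0,-0.06,0],[0.6,0.62,0,0,0,-0.09,0],[0.6,0.62,0,0,0,-0.09,0],[0.6,0.62,0,0,0,-0.09,0],[0.6,0.62,0,0,0,-0.09,0],[0.6,0.62,0,0,0,-0.09,0],[0.6,0.62,0,0,0,-0.09,0],[0.6,0.62,0,0,0,-0.09,0]],
  ],
)

```text
clock: 1.1
eef_pos: [456.8, -215.1, 205.0]
eef_rot: [-3.141, 0.0, 0.007]
wrist_force: [0.1, 0.0, -1.7]
finger_gap: 94.0
finger_force: 0.0
```

>>> servo_tool(
  motion=[
    [[0.45,0.58,0,0,0,0,0],[0.45,0.58,0,0,0,0,0],[0.45,0.58,0,0,0,0,0],[0.45,0.58,0,0,0,0,0],[0.45,0.58,0,0,0,0,0],[0.45,0.58,0,0,0,0,0],[0.45,0.58,0,0,0,0,0],[0.45,0.58,-0.2,0,0,0,0],[0.45,0.58,-0.2,0,0,0,0],[0.45,0.58,-0.2,0,0,0,0]],
  ],
)

```text
clock: 2.1
eef_pos: [676.9, 72.1, 97.8]
eef_rot: [3.141, 0.012, 0.003]
wrist_force: [0.2, -0.7, -1.7]
finger_gap: 93.6
finger_force: 0.0
```

```bash
python3 - <<'E'
from h import *
c=manip.camera("wrist"); cv2.imwrite("pics/w1.png",c["frame"][...,::-1])
c=manip.camera("side"); cv2.imwrite("pics/s1.png",c["frame"][...,::-1])
print(manip.read_state()["eef_pos"])
E
```

```text
[679.94179364  71.45600536 106.03694443]
```

View pics/s1.png

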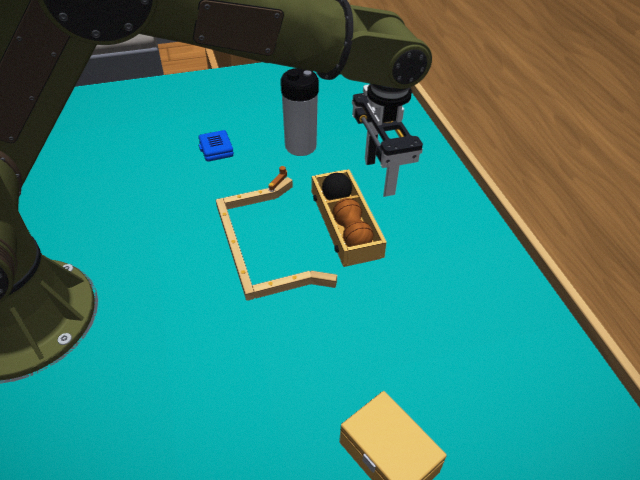

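The side view shows the fingers behind the far rim, clear of the tray and bottle. Now I'll descend.

>>> servo_tool(
  motion=[
    [[0,0,-0.06,0,0,0,0],[0,0,-0.12,0,0,0,0],[0,0,-0.174,0,0,0,0],[0,0,-0.174,0,0,0,0],[0,0,-0.174,0,0,0,0],[-0.008,0,-0.174,0,0,0,0],[-0.012,0,-0.174,0,0,0,0],[-0.012,0,-0.174,0,0,0,0]],
  ],
)

```text
clock: 3.0
eef_pos: [674.3, 72.3, 19.9]
eef_rot: [-3.142, -0.002, 0.003]
wrist_force: [0.2, 0.5, 0.2]
finger_gap: 93.9
finger_force: 0.0
```

```bash
python3 - <<'E'
from h import *; from m import measure
s=manip.read_state();print(s["eef_pos"],s["wrist_force"],s["moment"])
c=manip.camera("side"); P=pts(c); f=c["frame"].astype(int)
# tray rim top points from side depth
M=(abs(P[...,2]-45)<3)&(P[...,0]>560)&(P[...,0]<675)&(P[...,1]>-60)&(P[...,1]<200)&(f[...,0]>130)
q=P[M]; print(len(q)); 
for y in range(-40,190,20):
    a=q[abs(q[:,1]-y)<6]; print(y,len(a),np.percentile(a[:,0],[1,99]).round(1) if len(a) else "")
print(np.percentile(q[:,1],[.5,99.5]))
M=(abs(P[...,2]-22)<3)&(P[...,0]>370)&(P[...,0]<400)&(P[...,1]>-60)&(P[...,1]<190)&(f[...,0]>130)
q=P[M];print("front"); 
for y in range(-40,180,20):
    a=q[abs(q[:,1]-y)<8]; print(y,len(a),np.percentile(a[:,0],[2,98]).round(1) if len(a) else "")
M=(abs(P[...,2]-22)<3)&(P[...,0]>400)&(P[...,0]<505)&(P[...,1]>-75)&(P[...,1]<200)&(f[...,0]>130)
q=P[M];print("sides")
for x in range(410,500,15):
    for sg in(-1,1):
        a=q[(abs(q[:,0]-x)<6)&((q[:,1]-63)*sg>0)]; print(x,len(a),np.percentile(a[:,1],[2,98]).round(1) if len(a) else "")
E
```

```text
[674.26201594  72.34387624  19.85699101] [0.18646071 0.48553008 0.23260262] [ 0.0114555   0.04023087 -0.02790637]
697
-40 122 [575.3 654.9]
-20 38 [574.2 657.1]
0 36 [574.  656.2]
20 30 [574.1 656.2]
40 35 [573.5 656.4]
60 32 [573.7 655.6]
80 30 [573.2 656.1]
100 26 [574.2 655.1]
120 27 [572.6 655.1]
140 25 [573.  655.5]
160 22 [572.7 655.1]
180 55 [574.8 652.4]
[-42.39308276 179.56335431]
front
-40 55 [381.4 395.8]
-20 52 [380.6 395.2]
0 48 [379.7 393.1]
20 45 [378.5 392.7]
40 43 [377.5 391.7]
60 44 [376.  390.8]
80 40 [375.3 389.4]
100 43 [374.2 388.5]
120 37 [372.9 387.3]
140 36 [372.7 386.2]
160 32 [371.1 385. ]
sides
410 44 [-71.1 -56.6]
410 29 [170.8 188. ]
425 44 [-71.2 -56.3]
425 28 [172.9 187.6]
440 45 [-70.4 -55.5]
440 22 [172.2 188.8]
455 41 [-68.6 -55.1]
455 26 [174.8 190.4]
470 43 [-68.2 -54.7]
470 29 [174.7 190. ]
485 42 [-67.9 -54. ]
485 12 [177.1 190.2]
```

>>> servo_tool(
  motion=[
    [[-0.01,0,0,0,0,0.002,0],[-0.02,0,0,0,0,0.002,0],[-0.03,0,0,0,0,0.003,0],[-0.04,0,0,0,0,0.005,0],[-0.05,0,0,0,0,0.007,0],[-0.06,0,0,0,0,0.009,0],[-0.07,0,0,0,0,0.011,0],[-0.08,0,0,0,0,0.013,0],[-0.09,0,0,0,0,0.015,0],[-0.1,0,0,0,0,0.0166,0]],
  ],
)

```text
clock: 4.05
eef_pos: [623.8, 72.3, 18.6]
eef_rot: [-3.142, -0.0, 0.056]
wrist_force: [4.5, 0.5, 3.1]
finger_gap: 93.8
finger_force: 2.0
```

```bash
cat > look.py <<'E'
from h import *
s=manip.read_state();print(s["clock"],s["eef_pos"].round(1),s["eef_rot"].round(4),s["wrist_force"].round(2),s["moment"].round(3))
c=manip.camera("side"); P=pts(c); f=c["frame"].astype(int)
X=s["eef_pos"][0]
M=(abs(P[...,2]-45)<4)&(P[...,0]>X-110)&(P[...,0]<X)&(P[...,1]>-75)&(P[...,1]<200)&(f[...,0]>120)
th=.055; R=np.array([[np.cos(th),np.sin(th)],[-np.sin(th),np.cos(th)]])
def bay(q): return (q[:,:2]-[444.0,59.3])@R.T      # side-camera bay estimate
q=bay(P[M]); 
e=[]
for y in range(-95,100,15):
    a=q[abs(q[:,1]-y)<6]
    if len(a)>5: e.append((y,*np.percentile(a[:,0],[2,98])))
e=np.array(e)
k1=np.polyfit(e[:,0],e[:,1],1);k2=np.polyfit(e[:,0],e[:,2],1)
print("rel yaw near/far",-k1[0].round(4),-k2[0].round(4),"x mid",((k1[1]+k2[1])/2).round(1),"y ends",np.percentile(q[:,1],[.5,99.5]).round(1),"mid",np.mean(np.percentile(q[:,1],[.5,99.5])).round(2))
M=(abs(P[...,2]-22)<3)&(f[...,0]>130); b=bay(P[M])
for sg in(-1,1):
    a=b[(abs(b[:,0]-10)<35)&(b[:,1]*sg>100)&(b[:,1]*sg<140)]
    if len(a): print("rail",sg,np.percentile(a[:,1],[3,97]).round(1))
import sys
if len(sys.argv)>1: cv2.imwrite(f"pics/{sys.argv[1]}.png",c["frame"][...,::-1])
E
python3 look.py s2
```

```text
4.05 [623.8  72.3  18.6] [-3.1416e+00 -5.0000e-04  5.5700e-02] [4.53 0.47 3.1 ] [ 0.108 -0.651 -0.038]
rel yaw near/far 0.0013 0.0023 x mid 128.1 y ends [-111.4  111.6] mid 0.12
rail -1 [-129.2 -114.5]
rail 1 [114.1 129.5]
```

View pics/s2.png

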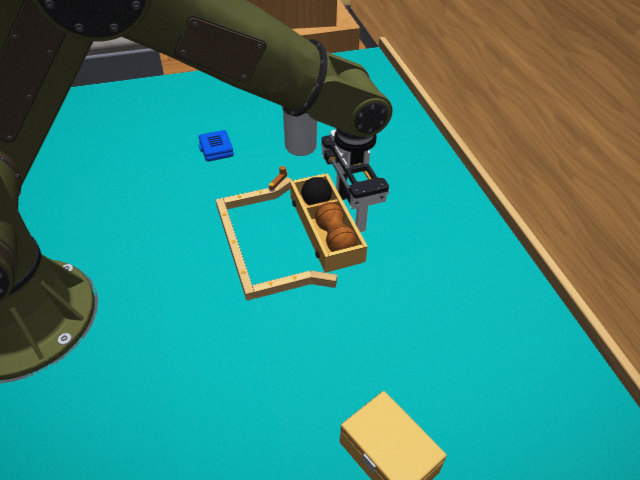

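The tray sits at the mouth, centred within 0.2 mm and with 0.002 rad relative yaw, and the drag force is about 4.5 N. I'll pull straight along the bay axis.

>>> servo_tool(
  motion=[
    [[-0.012,-0.0007,0,0,0,0,0],[-0.024,-0.0013,0,0,0,0,0],[-0.036,-0.002,0,0,0,0,0],[-0.048,-0.0026,0,0,0,0,0],[-0.06,-0.0033,0,0,0,0,0],[-0.072,-0.004,0,0,0,0,0],[-0.084,-0.0046,0,0,0,0,0],[-0.096,-0.0053,0,0,0,0,0],[-0.108,-0.006,0,0,0,0,0],[-0.12,-0.0066,0,0,0,0,0]],
  ],
)

```text
clock: 5.1
eef_pos: [563.6, 69.0, 18.5]
eef_rot: [3.142, -0.0, 0.055]
wrist_force: [3.0, 0.4, 2.8]
finger_gap: 94.0
finger_force: 2.1
```

```bash
python3 look.py
```

```text
5.1 [563.6  69.   18.5] [ 3.1416e+00 -1.0000e-04  5.5200e-02] [3.01 0.41 2.76] [ 0.053 -0.727 -0.022]
rel yaw near/far 0.0014 -0.0011 x mid 67.8 y ends [-111.4  112.3] mid 0.46
rail -1 [-129.  -113.8]
rail 1 [113.7 129.2]
```

>>> servo_tool(
  motion=[
    [[-0.012,-0.001,0,0,0,0,0],[-0.024,-0.0016,0,0,0,0,0],[-0.036,-0.0023,0,0,0,0,0],[-0.048,-0.003,0,0,0,0,0],[-0.06,-0.0037,0,0,0,0,0],[-0.072,-0.0044,0,0,0,0,0],[-0.084,-0.005,0,0,0,0,0],[-0.094,-0.0056,0,0,0,0,0],[-0.104,-0.0062,0,0,0,0,0],[-0.112,-0.0067,0,0,0,0,0]],
  ],
)

```text
clock: 6.15
eef_pos: [507.5, 65.6, 18.3]
eef_rot: [-3.142, 0.0, 0.055]
wrist_force: [1.7, 0.1, -1.4]
finger_gap: 94.2
finger_force: 1.1
```

```bash
python3 look.py
```

```text
6.15 [507.5  65.6  18.3] [-3.1416e+00  4.0000e-04  5.5200e-02] [ 1.71  0.06 -1.37] [ 0.044 -0.47  -0.055]
rel yaw near/far 0.0024 0.004 x mid 11.2 y ends [-111.   111.3] mid 0.19
rail -1 [-129.2 -114.1]
rail 1 [103.3 105.6]
```

>>> servo_tool(
  motion=[
    [[-0.0012,0,0,0,0,0,0],[-0.0024,-0.0001,0,0,0,0,0],[-0.0036,-0.0002,0,0,0,0,0],[-0.0048,-0.0002,0,0,0,0,0],[-0.006,-0.0003,0,0,0,0,0],[-0.0072,-0.0004,0,0,0,0,0],[-0.0084,-0.0004,0,0,0,0,0],[-0.0096,-0.0005,0,0,0,0,0],[-0.0108,-0.0006,0,0,0,0,0],[-0.012,-0.0006,0,0,0,0,0]],
  ],
)

```text
clock: 7.2
eef_pos: [502.0, 65.4, 18.4]
eef_rot: [3.142, 0.0, 0.055]
wrist_force: [2.2, 0.4, -1.4]
finger_gap: 93.9
finger_force: 1.1
```

>>> servo_tool(
  motion=[
    [[-0.001,0,0,0,0,0,0],[-0.002,-0.0001,0,0,0,0,0],[-0.003,-0.0002,0,0,0,0,0],[-0.004,-0.0002,0,0,0,0,0]],
  ],
)

```text
clock: 7.6
eef_pos: [500.0, 65.3, 18.5]
eef_rot: [3.142, -0.0, 0.055]
wrist_force: [2.3, -0.4, -1.4]
finger_gap: 94.0
finger_force: 1.1
```

>>> servo_tool(
  motion=[
    [[-0.001,0,0,0,0,0,0],[-0.002,-0.0001,0,0,0,0,0],[-0.003,-0.0002,0,0,0,0,0],[-0.004,-0.0002,0,0,0,0,0]],
  ],
)

```text
clock: 8.0
eef_pos: [498.0, 65.2, 18.5]
eef_rot: [-3.142, -0.0, 0.055]
wrist_force: [1.8, -0.5, -1.3]
finger_gap: 94.3
finger_force: 1.1
```

>>> servo_tool(
  motion=[
    [[-0.001,0,0,0,0,0,0],[-0.002,-0.0001,0,0,0,0,0]],
  ],
)

```text
clock: 8.2
eef_pos: [497.0, 65.1, 18.4]
eef_rot: [3.142, 0.0, 0.055]
wrist_force: [2.4, 0.9, -1.1]
finger_gap: 93.8
finger_force: 1.1
```

>>> servo_tool(
  motion=[
    [[-0.0007,0,0,0,0,0,0],[-0.0014,-0.0001,0,0,0,0,0],[-0.002,-0.0001,0,0,0,0,0]],
  ],
)

```text
clock: 8.5
eef_pos: [496.0, 65.1, 18.5]
eef_rot: [-3.142, -0.0, 0.055]
wrist_force: [1.6, 0.4, -1.2]
finger_gap: 94.4
finger_force: 1.1
```

>>> servo_tool(
  motion=[
    [[-0.0007,0,0,0,0,0,0],[-0.0014,-0.0001,0,0,0,0,0],[-0.002,-0.0001,0,0,0,0,0]],
  ],
)

```text
clock: 8.8
eef_pos: [495.0, 65.0, 18.5]
eef_rot: [-3.142, -0.0, 0.055]
wrist_force: [1.5, 0.5, -0.6]
finger_gap: 93.9
finger_force: 1.1
```

>>> servo_tool(
  motion=[
    [[-0.0007,0,0,0,0,0,0],[-0.0014,-0.0001,0,0,0,0,0],[-0.002,-0.0001,0,0,0,0,0]],
  ],
)

```text
clock: 9.1
eef_pos: [494.0, 65.0, 18.4]
eef_rot: [-3.142, 0.0, 0.055]
wrist_force: [2.0, 0.5, -1.5]
finger_gap: 94.0
finger_force: 1.1
```

>>> servo_tool(
  motion=[
    [[-0.0007,0,0,0,0,0,0],[-0.0014,-0.0001,0,0,0,0,0],[-0.002,-0.0001,0,0,0,0,0]],
  ],
)

```text
clock: 9.4
eef_pos: [493.0, 64.9, 18.4]
eef_rot: [-3.142, -0.0, 0.055]
wrist_force: [2.9, -0.4, -0.5]
finger_gap: 93.9
finger_force: 1.1
```

>>> servo_tool(
  motion=[
    [[-0.0005,0,0,0,0,0,0],[-0.001,0,0,0,0,0,0]],
  ],
)

```text
clock: 9.6
eef_pos: [492.5, 64.9, 18.5]
eef_rot: [3.142, -0.0, 0.055]
wrist_force: [2.0, -1.2, -1.7]
finger_gap: 94.0
finger_force: 1.1
```

>>> servo_tool(
  motion=[
    [[-0.0007,0,0,0,0,0,0],[-0.0014,-0.0001,0,0,0,0,0],[-0.002,-0.0001,0,0,0,0,0]],
  ],
)

```text
clock: 9.9
eef_pos: [491.5, 64.9, 18.5]
eef_rot: [3.142, -0.0, 0.055]
wrist_force: [1.9, 0.8, -1.6]
finger_gap: 94.0
finger_force: 1.1
```

>>> servo_tool(
  motion=[
    [[-0.0007,0,0,0,0,0,0],[-0.0014,-0.0001,0,0,0,0,0],[-0.002,-0.0001,0,0,0,0,0]],
  ],
)

```text
clock: 10.2
eef_pos: [490.8, 64.8, 18.6]
eef_rot: [3.142, -0.001, 0.055]
wrist_force: [4.6, -0.8, -0.8]
finger_gap: 93.9
finger_force: 2.3
```

```bash
python3 look.py
```

```text
10.2 [490.8  64.8  18.6] [ 3.1416e+00 -8.0000e-04  5.5100e-02] [ 4.58 -0.78 -0.78] [-0.038 -0.865 -0.072]
rel yaw near/far -0.0034 0.0106 x mid -5.9 y ends [-112.2  111.3] mid -0.43
rail -1 [-129.4 -114. ]
rail 1 [114.  128.9]
```

>>> servo_tool(
  motion=[
    [[-0.0003,0,0,0,0,0,0],[-0.0006,0,0,0,0,0,0]],
  ],
)

```text
clock: 10.45
eef_pos: [490.7, 64.8, 18.7]
eef_rot: [3.142, -0.001, 0.055]
wrist_force: [6.1, -0.7, -1.3]
finger_gap: 94.0
finger_force: 3.0
```

>>> servo_tool(
  motion=[
    [[-0.0004,0,0,0,0,0,0],[-0.0008,0,0,0,0,0,0],[-0.0008,0,0,0,0,0,0]],
  ],
)

```text
clock: 10.75
eef_pos: [490.7, 64.8, 18.8]
eef_rot: [3.142, -0.002, 0.055]
wrist_force: [6.8, -0.5, -1.5]
finger_gap: 93.7
finger_force: 3.7
```

>>> servo_tool(
  motion=[
    [[-0.0006,0,0,0,0,0,0],[-0.0012,0,0,0,0,0,0],[-0.0012,0,0,0,0,0,0]],
  ],
)

```text
clock: 11.05
eef_pos: [490.6, 64.8, 19.1]
eef_rot: [3.142, -0.003, 0.055]
wrist_force: [9.6, -0.6, -1.3]
finger_gap: 93.8
finger_force: 4.8
```

```bash
python3 look.py
```

```text
11.05 [490.6  64.8  19.1] [ 3.1415 -0.0034  0.055 ] [ 9.57 -0.57 -1.25] [-0.104 -1.87  -0.148]
rel yaw near/far 0.0014 0.0103 x mid -6.1 y ends [-111.1  111. ] mid -0.03
rail -1 [-129.4 -114.2]
rail 1 [117.3 129.4]
```

The buffers bear on the rail at about 7.5 N (9.6 N at the wrist less about 2 N of drag). I'll back off gently, rise and close the fingers.

>>> servo_tool(
  motion=[
    [[0.004,0,0,0,0,0,0],[0.012,0,0,0,0,0,0],[0.028,0.001,0,0,0,0,0],[0.036,0.002,0,0,0,0,0],[0.036,0.002,0.05,0,0,0,0],[0.036,0.002,0.14,0,0,0,0.5],[0.036,0.002,0.24,0,0,0.04,1],[0.036,0.002,0.25,0,0,0.08,1],[0.036,0.002,0.25,0,0,0.12,1],[0.036,0.002,0.25,0,0,0.14,1]],
  ],
)

```text
clock: 12.1
eef_pos: [507.5, 65.9, 143.8]
eef_rot: [3.141, -0.0, 0.5]
wrist_force: [-0.4, -0.4, -0.5]
finger_gap: 57.1
finger_force: 0.0
```

```bash
python3 - <<'E'
from h import *
import pickle
s=manip.read_state(); print(s["clock"],s["eef_pos"],s["eef_rot"],s["finger_gap"],s["wrist_force"])
c=pickle.load(open("top0.pkl","rb"))
hsv=cv2.cvtColor(c["frame"],cv2.COLOR_RGB2HSV).astype(int)
print("pivot",plane(c,[[215.4,265]],36),"knob",plane(c,[[180+66/3.5,165+290/3.5]],50))
m=objmask(c); n,l,st,ce=cv2.connectedComponentsWithStats(m)
P=pts(c)
q=P[(P[...,2]>150)&(P[...,0]>450)]; q=q[(q[:,1]>150)]; print("bottle",q.min(0),q.max(0))
# side view now: button pixels (reddish wood, z 24-52) near pivot
c=manip.camera("side"); P=pts(c); h=cv2.cvtColor(c["frame"],cv2.COLOR_RGB2HSV)
cv2.imwrite("pics/s3.png",c["frame"][...,::-1])
k=(P[...,2]>44)&(P[...,2]<56)&(P[...,0]>480)&(P[...,0]<560)&(P[...,1]>180)&(P[...,1]<260)
print("knob side",k.sum(),P[k].mean(0) if k.any() else "")
k=(P[...,2]>31)&(P[...,2]<43)&(P[...,0]>475)&(P[...,0]<560)&(P[...,1]>175)&(P[...,1]<260)
q=P[k]; print("bar",k.sum(),q.min(0),q.max(0)); r=cv2.minAreaRect(q[:,:2].astype(np.float32)); print(r)
E
python3 look.py
```

```text
12.1 [507.46170403  65.86767823 143.83232795] [ 3.14143692e+00 -3.67765288e-04  4.99953354e-01] 57.050254939949596 [-0.40084296 -0.36646619 -0.47164007]
pivot [[488.45264119 186.66136614]] knob [[520.03488627 217.77468249]]
bottle [550.61490154 298.35192614 150.50808782] [630.07731019 378.74556705 202.18601669]
knob side 0 
bar 112 [481.03856762 178.23348092  31.09537275] [528.20602021 221.0694655   41.82872569]
((503.8133850097656, 200.76251220703125), (63.36561584472656, 14.260043144226074), 43.191375732421875)
12.15 [507.4  65.9 143.6] [-3.1415e+00  1.0000e-04  5.0200e-01] [-0.09 -0.17  0.06] [0.013 0.032 0.026]
rel yaw near/far -0.0267 0.0011 x mid -4.5 y ends [-111.2  112.2] mid 0.47
rail -1 [-129.  -114.3]
rail 1 [115.  127.2]
```

View pics/s3.png

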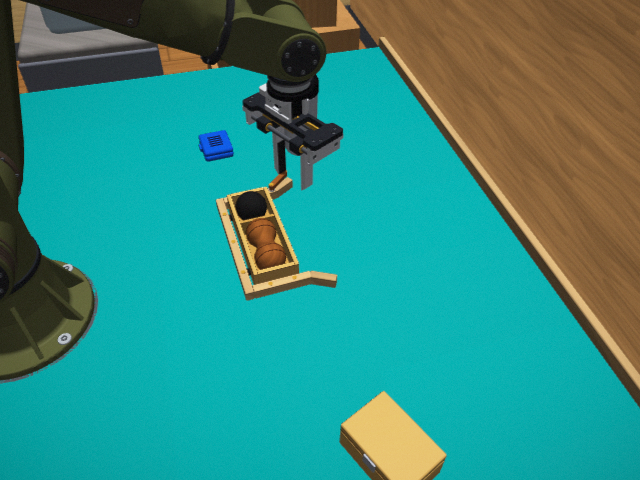

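The side view shows the tray home in the bay at about (262,235), ball and roller still in it. The button is open at about (278,182), about 44° from world x. I'll compute the sweep for the closed fingertip.

```bash
cat > sweep.py <<'E'
from h import *
s=manip.read_state(); p=s["eef_pos"]; print(p.round(1),s["eef_rot"].round(3))
pv=np.array([488.0,185.5]); phi=.5
ex=np.array([np.cos(phi),np.sin(phi)]); ey=np.array([-ex[1],ex[0]])
def c(deg,gap=0):
    a=np.radians(deg); u=np.array([np.cos(a),np.sin(a)]); n=np.array([-u[1],u[0]])
    v=-8*np.sign(n@ex)*ex-12.5*np.sign(n@ey)*ey   # touching corner from centre
    along=np.clip(v@u,-10,10)
    return pv+u*(36-along)+n*(6+gap-v@n)
w0=c(44,8); print("start",w0.round(1),"shift",((w0-p[:2])/500).round(4))
for d in (44,30,20,10,0,-10,-20,-30,-40,-50,-60,-65,-70,-75,-80,-84,-87,-90): print(d,c(d).round(1),((c(d)-w0)/500).round(4))
E
python3 sweep.py
```

```text
[507.3  65.9 143.4] [-3.141  0.     0.496]
start [491.2 227.7] shift [-0.0324  0.3237]
44 [496.7 222. ] [ 0.0111 -0.0115]
30 [503.2 215.8] [ 0.024  -0.0238]
20 [520.8 218.3] [ 0.0593 -0.0189]
10 [523.4 212.5] [ 0.0646 -0.0305]
0 [525.  206.3] [ 0.0677 -0.0428]
-10 [525.5 200. ] [ 0.0687 -0.0555]
-20 [524.9 193.6] [ 0.0675 -0.0682]
-30 [523.2 187.5] [ 0.0641 -0.0804]
-40 [520.5 181.8] [ 0.0586 -0.0919]
-50 [517.2 176.1] [ 0.0521 -0.1033]
-60 [513.4 170.1] [ 0.0444 -0.1152]
-65 [520.8 150.1] [ 0.0594 -0.1553]
-70 [518.6 147.7] [ 0.0548 -0.1601]
-75 [516.1 145.4] [ 0.0498 -0.1646]
-80 [513.2 144. ] [ 0.044  -0.1675]
-84 [510.7 143.2] [ 0.0392 -0.169 ]
-87 [508.9 142.7] [ 0.0355 -0.17  ]
-90 [507.  142.4] [ 0.0317 -0.1707]
```

```bash
sed -i 's/along=.*/along=0/' sweep.py; python3 sweep.py
```

```text
[507.3  65.9 143.4] [-3.141  0.     0.496]
start [494.3 230.8] shift [-0.026   0.3298]
44 [499.9 225. ] [ 0.0111 -0.0115]
30 [509.8 219.7] [ 0.031  -0.0222]
20 [515.1 216.2] [ 0.0416 -0.0292]
10 [519.9 211.8] [ 0.0512 -0.0379]
0 [524.  206.3] [ 0.0593 -0.0489]
-10 [527.1 199.7] [ 0.0655 -0.0622]
-20 [528.8 192.2] [ 0.0689 -0.0771]
-30 [528.8 184.2] [ 0.069  -0.0931]
-40 [527.1 176.2] [ 0.0656 -0.1092]
-50 [523.6 168.4] [ 0.0586 -0.1247]
-60 [518.4 161.5] [ 0.0481 -0.1386]
-65 [516.6 159.1] [ 0.0446 -0.1433]
-70 [515.1 157.1] [ 0.0416 -0.1474]
-75 [513.5 155.1] [ 0.0383 -0.1514]
-80 [511.6 153.1] [ 0.0345 -0.1553]
-84 [509.9 151.6] [ 0.0311 -0.1583]
-87 [508.5 150.5] [ 0.0283 -0.1605]
-90 [507.  149.5] [ 0.0254 -0.1625]
```

>>> servo_tool(
  motion=[
    [[-0.03,0.08,0,0,0,0,1],[-0.03,0.16,0,0,0,0,1],[-0.03,0.24,0,0,0,0,1],[-0.03,0.32,0,0,0,0,1],[-0.03,0.326,-0.05,0,0,0,1],[-0.03,0.326,-0.1,0,0,0,1],[-0.03,0.326,-0.1,0,0,0,1],[-0.03,0.326,-0.1,0,0,0,1]],
  ],
)

```text
clock: 13.0
eef_pos: [492.4, 228.8, 93.9]
eef_rot: [-3.142, 0.001, 0.494]
wrist_force: [0.5, 0.4, 1.0]
finger_gap: 0.4
finger_force: 0.0
```

```bash
python3 - <<'E'
from h import *
s=manip.read_state(); print(s["eef_pos"],s["eef_rot"],s["finger_gap"],s["wrist_force"])
c=manip.camera("side"); cv2.imwrite("pics/s4.png",cv2.resize(c["frame"][60:310,160:400],None,fx=2.4,fy=2.4)[...,::-1])
E
```

```text
[492.40519806 228.75146588  93.85344741] [-3.14152608e+00  5.20155607e-04  4.93642428e-01] 0.4161322137389691 [0.50655547 0.39320043 0.99995503]
```

View pics/s4.png

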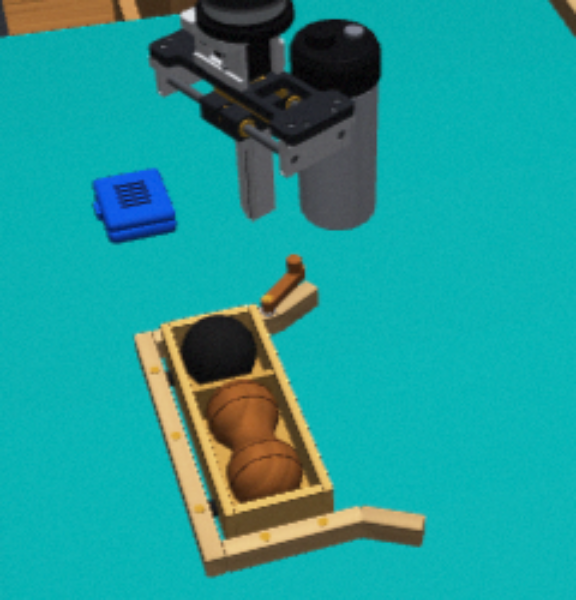

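The crop shows the closed fingers at about (255,210), above and to the left of the knob at (293,262), clear of the bottle. I'll descend and sweep.

>>> servo_tool(
  motion=[
    [[0,0.004,-0.066,0,0,0,1],[0,0.004,-0.132,0,0,0,1],[0,0.004,-0.132,0,0,0,1],[0,0.004,-0.132,0,0,0,1]],
  ],
)

```text
clock: 13.45
eef_pos: [493.0, 230.9, 29.0]
eef_rot: [3.141, -0.001, 0.494]
wrist_force: [0.2, -0.3, -0.2]
finger_gap: 0.6
finger_force: 0.0
```

>>> servo_tool(
  motion=[
    [[0.015,-0.0115,0,0,0,0,1],[0.027,-0.018,0,0,0,0,1],[0.035,-0.022,0,0,0,0,1],[0.0455,-0.029,0,0,0,0,1],[0.055,-0.038,0,0,0,0,1],[0.063,-0.049,0,0,0,0,1],[0.0693,-0.062,0,0,0,0,1],[0.0725,-0.077,0,0,0,0,1]],
  ],
)

```text
clock: 14.25
eef_pos: [528.5, 191.8, 27.3]
eef_rot: [-3.141, 0.0, 0.495]
wrist_force: [-4.2, 4.0, -1.0]
finger_gap: 0.4
finger_force: 2.2
```

```bash
python3 - <<'E'
from h import *
s=manip.read_state(); print(s["eef_pos"],s["eef_rot"],s["wrist_force"])
c=manip.camera("side"); cv2.imwrite("pics/s5.png",cv2.resize(c["frame"][60:310,160:400],None,fx=2.4,fy=2.4)[...,::-1])
E
```

```text
[528.52901641 191.81030037  27.31010269] [-3.14126907e+00  4.60121592e-04  4.95028271e-01] [-4.22356358  4.00509834 -1.00246296]
```

View pics/s5.png

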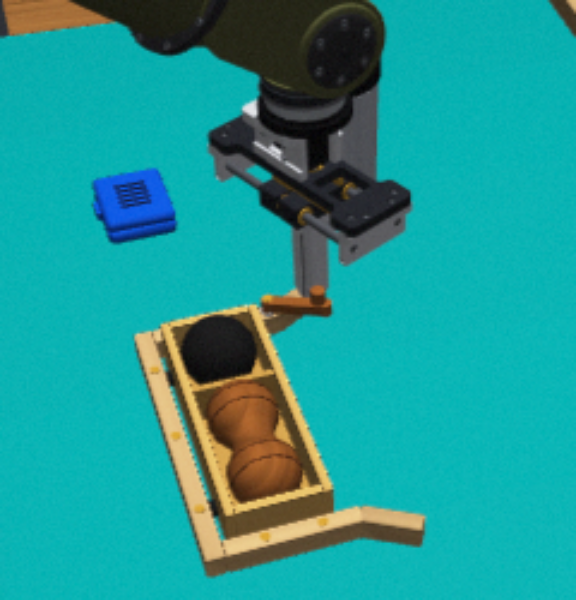

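The button is swinging with the finger and now points roughly at (318,297). I'll continue the sweep.

>>> servo_tool(
  motion=[
    [[0,-0.016,0,0,0,0,1],[-0.0033,-0.032,0,0,0,0,1],[-0.01,-0.0475,0,0,0,0,1],[-0.0208,-0.0615,0,0,0,0,1],[-0.0243,-0.066,0,0,0,0,1],[-0.0273,-0.07,0,0,0,0,1],[-0.0306,-0.0743,0,0,0,0,1],[-0.0344,-0.078,0,0,0,0,1]],
  ],
)

```text
clock: 15.1
eef_pos: [511.3, 153.3, 27.5]
eef_rot: [3.141, -0.0, 0.495]
wrist_force: [1.3, 2.6, 0.2]
finger_gap: 0.5
finger_force: 0.9
```

```bash
cat > btn.py <<'E'
from h import *
s=manip.read_state(); print(s["clock"],s["eef_pos"].round(1),s["wrist_force"].round(2))
for n in("side","top"):
    c=manip.camera(n); P=pts(c); f=c["frame"].astype(int)
    k=(P[...,2]>30)&(P[...,2]<42)&(P[...,0]>475)&(P[...,0]<560)&(P[...,1]>120)&(P[...,1]<210)&(f[...,0]>f[...,2]*1.8)
    q=P[k]
    if len(q)>20:
        r=cv2.fitLine(q[:,:2].astype(np.float32),cv2.DIST_HUBER,0,.01,.01).ravel(); a=np.degrees(np.arctan2(r[1],r[0])); print(n,len(q),"world angle",a.round(1),"expect -86.9 when shut",q.min(0).round(),q.max(0).round())
E
python3 btn.py
```

```text
15.1 [511.3 153.3  27.5] [1.3  2.58 0.25]
side 104 world angle -81.1 expect -86.9 when shut [476. 126.  30.] [500. 189.  42.]
```

>>> servo_tool(
  motion=[
    [[-0.002,-0.001,0,0,0,0,1],[-0.004,-0.002,0,0,0,0,1],[-0.006,-0.003,0,0,0,0,1]],
  ],
)

```text
clock: 15.5
eef_pos: [508.2, 151.9, 27.4]
eef_rot: [-3.142, -0.0, 0.495]
wrist_force: [1.0, 1.4, 0.7]
finger_gap: 0.2
finger_force: 0.9
```

>>> servo_tool(
  motion=[
    [[-0.002,0,0,0,0,0,1],[-0.002,0,0,0,0,0,1]],
  ],
)

```text
clock: 15.7
eef_pos: [507.6, 151.8, 27.6]
eef_rot: [3.141, -0.001, 0.495]
wrist_force: [3.5, 0.8, 0.7]
finger_gap: 0.5
finger_force: 1.7
```

```bash
python3 btn.py
```

```text
15.7 [507.6 151.8  27.6] [3.49 0.81 0.69]
side 88 world angle -87.3 expect -86.9 when shut [476. 126.  30.] [495. 188.  42.]
```

>>> servo_tool(
  motion=[
    [[-0.001,0,0,0,0,0,1],[-0.002,0,0,0,0,0,1],[-0.003,0,0,0,0,0,1],[-0.003,0,0,0,0,0,1]],
  ],
)

```text
clock: 16.2
eef_pos: [506.9, 151.9, 27.9]
eef_rot: [3.141, -0.003, 0.495]
wrist_force: [8.7, 0.4, -1.4]
finger_gap: 0.3
finger_force: 3.9
```

The force has risen to 8.7 N, so the button is on its stop. I'll back off and rise.

>>> servo_tool(
  motion=[
    [[0.006,0,0,0,0,0,1],[0.02,0,0,0,0,0,1],[0.04,0,0,0,0,0,1],[0.04,0,0.1,0,0,0,1],[0.04,0,0.2,0,0,0,1],[0.06,-0.1,0.3,0,0,0,1],[0.1,-0.2,0.3,0,0,0,1],[0.1,-0.3,0.3,0,0,0,1],[0.1,-0.4,0.3,0,0,0,1],[0.1,-0.4,0.3,0,0,0,1]],
  ],
)

```text
clock: 17.2
eef_pos: [555.9, -52.1, 177.4]
eef_rot: [3.141, 0.001, 0.492]
wrist_force: [0.5, 0.3, 0.3]
finger_gap: 0.5
finger_force: 0.0
```

```bash
python3 btn.py; python3 - <<'E'
from h import *
c=manip.camera("side"); cv2.imwrite("pics/s6.png",cv2.resize(c["frame"][60:310,160:400],None,fx=2.4,fy=2.4)[...,::-1])
E
```

```text
17.2 [555.9 -52.1 177.4] [0.5  0.35 0.32]
side 90 world angle -88.9 expect -86.9 when shut [482. 127.  30.] [494. 188.  42.]
top 93 world angle -89.0 expect -86.9 when shut [485. 135.  30.] [495. 190.  40.]
```

View pics/s6.png

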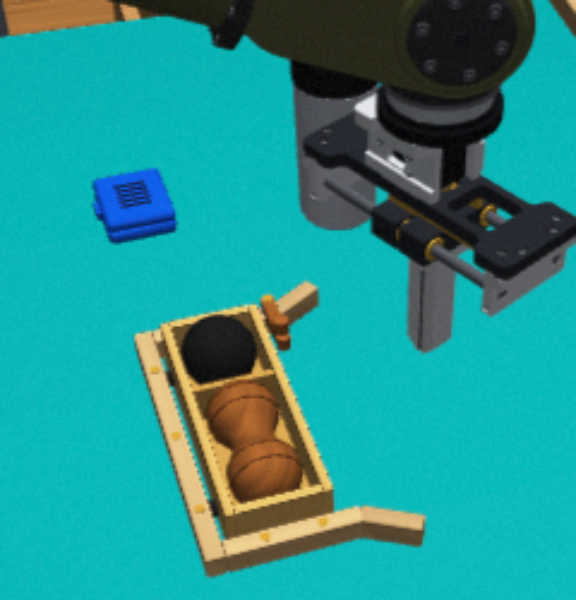

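The view shows the tray home, the button shut behind the rim at about (278,325), the ball and roller in the tray, and the arm clear. I'm handing it in.

```bash
python3 -c "from cell import manip; print(manip.sign_off())"
```

```text
the job is handed in; nothing more can be done
None
```

The job is handed in: the tray is home against the front rail (buffers pressed to an estimated 7.5 N) and the turn-button is swung to its stop behind the rim. The ball and roller are still in the tray, and I did not touch the bottle, latch box or mouthguard case. I hooked the rim with both open fingertips, not one, to keep the tray square. It took about 17 s.

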